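# Reverse the row of punches for the mirror-image toe cap

### The arm

A 7-joint arm with a two-finger parallel gripper is mounted at the origin on the work surface; the furniture and walls round the work are solid. World frame = base frame: x ahead of the robot, y to its left, z up, the work surface at z = 0. Lengths are in m, angles in rad, forces in N, time in s.
With the tool pointing down it reaches from about 0.35 to 0.9 m from the base axis. Payload 8.1 kg.
Tool frame: the origin (TCP) lies midway between the tips of the shut fingers; the grasp point (between the pads) lies 19 mm behind it; z points along the fingers, y is the direction in which the jaws open and shut (so a half turn about z gives the same grasp; the last joint's range is limited). The gripper opens to 92 mm and grips with 3 to 60 N. Pads are 19 mm wide; open, the fingers measure 130 mm over their backs; the gripper's body (75 mm by 190 mm) begins 47 mm behind the grasp point.
Start: joints at [1.048, 0.434, 0.025, 1.573, -0.012, 1.134, -0.075], TCP at [0.255, -0.571, 0.227] pointing down, gripper open.
Joint ranges: [-2.62, 2.62], [-0.44, 2.09], [-1.27, 1.32], [0.08, 2.57], [-1.32, 4.46], [0.12, 2], [-2.74, 2.74]. Speed limits (rad/s): [2.22, 2.22, 3.01, 3.01, 3.14, 3.14, 3.14].

### API

Orientations are given as a rotation vector (axis times angle).
In Python, from cell import arm gives the robot as it stands. The module is installed in compiled form; this text tells all that it offers.
- The arm moves only by the tool jog_arm, never from a script. Its argument "increments" is a list of rows, each an object with "slide": the shift along the tool's x, y, z in mm, a list of three; "roll": the turn about the tool's z in rad; "gripper": the opening, from 0 (shut) to 1 (fully open). In form: [{"slide": [x, y, z], "roll": roll, "gripper": gripper}, ...]. A call has exactly 10 rows; each row is the pose to reach, as a shift and turn from the pose commanded when the call began, along the tool's axes at that moment; what a row does not reach only later rows make up. A row lasts 1/12 s, in which the tool goes at most 41.7 mm and 7.16 degrees, less where a joint would pass 70% of its speed; a pose out of reach is approached as far as the arm can. A call with a gripper value outside its range is refused whole. The fingers move at their own pace and stop on an object; "newtons" is the grip in N (left out, the last holds). Time passes only in rows, so rows that repeat a pose let the fingers close, or fill a call up. It gives the time, the measured TCP pose, the force and the opening at its end, in the units of the state.
- arm.observe(): the state, without advancing time (a new reading comes with each control period).
- arm.get_image(name): name is "scene" or "top" or "wrist"; returns a dict with "frame" (384x512x3 uint8, blue, green, red), "depth" (384x512 float32, m along the optical axis (not along the pixel's ray), 0 where there is no reading), "intrinsics" (3x3 intrinsics, pixels), "R" (3x3) and "t" (3): a world point X has camera coordinates R X + t; the wrist camera has in their place "hand_eye" (4x4, takes a point from camera to tool coordinates, whose origin is the TCP and whose axes are the flange's). Camera axes: x right, y down, z forward; pixel columns grow to the right and rows downward; lengths in m; the calibration is good to about 2 mm. A picture is of the moment at which its call begins: read the wrist's pose just before it.
- arm.sign_off(): hands the job in, once; it reports no verdict.
The state is a dict: "clock": time; "joints": joint angles; "dq": joint speeds; "joint_efforts": joint torques, N m; "position": TCP position; "ee_rot": TCP orientation; "force": force on the tool from outside, world axes, zero at the start; "ft_torque": the same for the moment, N m; "width": opening from 0.0 (shut) to 1.0 (fully open).
Only numpy, scipy, OpenCV 4.12 (cv2) and the standard library are available. Lean on these libraries where they do the work, as an engineer would, in place of code of your own. Each camera call takes 0.05 s, during which the arm holds its last target.

### The job

The left toe cap has been punched and the right one is its mirror image, so the punches are now needed in the opposite order: move all four from their coloured holders on the rail into the beech block so that the row is reversed from left to right - the punch at the left end of the rail goes into the hole at the right end of the block, its neighbour into the next hole, and so on. Each punch must stand upright with its steel collar down on the wood. Leave the mallet and the glass dish where they are.

Things in the scene. Friction and masses are not known exactly. Their poses are not given: they have to be found in the camera images.
- punch_red_grip (a point): Round leather punch, red grip, upright, at the start in the red holder. Point: middle of the grip, on the axis, 89 mm above the table when seated; z up. Grip 22 mm thick, to 29 mm above and below the point; steel head on top ends 41 mm above it. Below: steel collar 32 mm wide, underside 34 mm under the point; pilot 17 mm wide, 18 mm long; 8 mm cutting tube, tip 76 mm under the point. 0.12 kg.
- punch_yellow_grip (a point): Round leather punch, yellow grip, upright, at the start in the yellow holder. Point: middle of the grip, on the axis, 89 mm above the table when seated; z up. Grip 22 mm thick, to 29 mm above and below the point; steel head on top ends 41 mm above it. Below: steel collar 32 mm wide, underside 34 mm under the point; pilot 17 mm wide, 18 mm long; 8 mm cutting tube, tip 76 mm under the point. 0.12 kg.
- punch_green_grip (a point): Round leather punch, green grip, upright, at the start in the green holder. Point: middle of the grip, on the axis, 89 mm above the table when seated; z up. Grip 22 mm thick, to 29 mm above and below the point; steel head on top ends 41 mm above it. Below: steel collar 32 mm wide, underside 34 mm under the point; pilot 17 mm wide, 18 mm long; 8 mm cutting tube, tip 76 mm under the point. 0.12 kg.
- punch_blue_grip (a point): Round leather punch, blue grip, upright, at the start in the blue holder. Point: middle of the grip, on the axis, 89 mm above the table when seated; z up. Grip 22 mm thick, to 29 mm above and below the point; steel head on top ends 41 mm above it. Below: steel collar 32 mm wide, underside 34 mm under the point; pilot 17 mm wide, 18 mm long; 8 mm cutting tube, tip 76 mm under the point. 0.12 kg.
- holder_red: Fixed black plastic holder with a red top plate, 46 x 47 mm, top face 55 mm above the table, clipped on the rail; home of the red punch. Origin on the table under the middle of its hole, z up, y along the rail. The hole is 21 mm wide, 45 mm deep, with a 3 mm chamfer.
- holder_yellow: Fixed black plastic holder with a yellow top plate, 46 x 47 mm, top face 55 mm above the table, clipped on the rail; home of the yellow punch. Origin on the table under the middle of its hole, z up, y along the rail. The hole is 21 mm wide, 45 mm deep, with a 3 mm chamfer.
- holder_green: Fixed black plastic holder with a green top plate, 46 x 47 mm, top face 55 mm above the table, clipped on the rail; home of the green punch. Origin on the table under the middle of its hole, z up, y along the rail. The hole is 21 mm wide, 45 mm deep, with a 3 mm chamfer.
- holder_blue: Fixed black plastic holder with a blue top plate, 46 x 47 mm, top face 55 mm above the table, clipped on the rail; home of the blue punch. Origin on the table under the middle of its hole, z up, y along the rail. The hole is 21 mm wide, 45 mm deep, with a 3 mm chamfer.
- rail: Fixed flat aluminium rail 236 mm long, 30 mm wide, that carries the four coloured holders in a row. Origin at its middle on the table; y along it, to the robot's left; x across, away from the robot. Places of the holders: y = -78, -26, +26, +78 mm; which holder is where differs from start to start.
- block: Fixed beech block 56 x 214 mm on a dark plinth 70 x 228 mm, top 55 mm above the table, with four equal holes in a row, empty at the start. Origin at its middle on the table; y along the row, to the robot's left; x across, away from the robot. Holes at x = 0, y = -78, -26, +26, +78 mm, 21 mm wide, 3 mm chamfer, 44 mm deep: the collar comes to lie on the wood. Either the block or the rail is the nearer to the robot.
- mallet: Bystander: rawhide mallet with a beech handle, 72 x 204 x 46 mm, lying on the table with its handle towards the robot. Origin under its middle, on the table. Beside it, to the left, stands the fixed green eyelet press, 306 mm high to its red lever knob, about 0.50 m ahead of the robot and 0.16 m to its left: keep clear of it.
- glass_dish: Bystander: small round clear glass dish, 65 mm wide and 33 mm high, on the table. Origin under its middle.

How it is judged:
At the end, for the whole second after the job is handed in: Each punch stands released and at rest in the block hole that mirrors its own holder's place on the rail (left end to right end, and so on): grip point within 8 mm of the hole's centre line along and across the block, 84 to 94 mm above the table, tilted under 0.12 rad (((y of holder_red in the frame of rail between -0.093 and -0.063 m and y of punch_red_grip in the frame of block between 0.07 and 0.086 m) or (y of holder_red in the frame of rail between -0.041 and -0.011 m and y of punch_red_grip in the frame of block between 0.018 and 0.034 m) or (y of holder_red in the frame of rail between 0.011 and 0.041 m and y of punch_red_grip in the frame of block between -0.034 and -0.018 m) or (y of holder_red in the frame of rail between 0.063 and 0.093 m and y of punch_red_grip in the frame of block between -0.086 and -0.07 m)) and x of punch_red_grip in the frame of block between -0.008 and 0.008 m and z of punch_red_grip in the frame of block between 0.084 and 0.094 m and angle between each of punch_red_grip, punch_yellow_grip, punch_green_grip, punch_blue_grip's own z axis and vertical below 0.12 rad and linear speed of each of punch_red, punch_yellow, punch_green, punch_blue below 0.02 m/s and ((y of holder_yellow in the frame of rail between -0.093 and -0.063 m and y of punch_yellow_grip in the frame of block between 0.07 and 0.086 m) or (y of holder_yellow in the frame of rail between -0.041 and -0.011 m and y of punch_yellow_grip in the frame of block between 0.018 and 0.034 m) or (y of holder_yellow in the frame of rail between 0.011 and 0.041 m and y of punch_yellow_grip in the frame of block between -0.034 and -0.018 m) or (y of holder_yellow in the frame of rail between 0.063 and 0.093 m and y of punch_yellow_grip in the frame of block between -0.086 and -0.07 m)) and x of punch_yellow_grip in the frame of block between -0.008 and 0.008 m and z of punch_yellow_grip in the frame of block between 0.084 and 0.094 m and ((y of holder_green in the frame of rail between -0.093 and -0.063 m and y of punch_green_grip in the frame of block between 0.07 and 0.086 m) or (y of holder_green in the frame of rail between -0.041 and -0.011 m and y of punch_green_grip in the frame of block between 0.018 and 0.034 m) or (y of holder_green in the frame of rail between 0.011 and 0.041 m and y of punch_green_grip in the frame of block between -0.034 and -0.018 m) or (y of holder_green in the frame of rail between 0.063 and 0.093 m and y of punch_green_grip in the frame of block between -0.086 and -0.07 m)) and x of punch_green_grip in the frame of block between -0.008 and 0.008 m and z of punch_green_grip in the frame of block between 0.084 and 0.094 m and ((y of holder_blue in the frame of rail between -0.093 and -0.063 m and y of punch_blue_grip in the frame of block between 0.07 and 0.086 m) or (y of holder_blue in the frame of rail between -0.041 and -0.011 m and y of punch_blue_grip in the frame of block between 0.018 and 0.034 m) or (y of holder_blue in the frame of rail between 0.011 and 0.041 m and y of punch_blue_grip in the frame of block between -0.034 and -0.018 m) or (y of holder_blue in the frame of rail between 0.063 and 0.093 m and y of punch_blue_grip in the frame of block between -0.086 and -0.07 m)) and x of punch_blue_grip in the frame of block between -0.008 and 0.008 m and z of punch_blue_grip in the frame of block between 0.084 and 0.094 m); the robot touches nothing.
It fails at once if the mallet is pushed more than 25 mm from where it lay (distance of mallet from where it was at the start of the episode above 0.025 m).
It fails at once if the glass dish is pushed more than 25 mm from where it lay (distance of glass_dish from where it was at the start of the episode above 0.025 m).
It also fails if it takes over 102 s, if anything falls off the work surface, if the arm or the gripper's body presses on something with over 40 N, if the wrist force passes 120 N, or if a joint passes its speed limit or range.

## Working session

There is one attempt and no reset: what is moved stays moved. The work goes in short steps, Python scripts to look and compute and a tool call to move; the robot and the scene stay as the last step left them, time stands still between calls to the robot, and variables do not carry over. Pictures are saved under pics/ and viewed, and the job is handed in when it is done.

Besides the shell and the picture viewer there is one more tool, called after ">>>" as name([rows], argument=value, ...), one row to a line, values as JSON. jog_arm: Moves the arm, as the interface text tells. Its arguments: {"type":"object","properties":{"increments":{"type":"array"},"newtons":{"type":"number"}},"required":["increments"]}

```bash
mkdir -p pics; python3 - <<'E'
from cell import arm
import cv2,numpy as np
s=arm.observe(); print({k:np.round(v,3) for k,v in s.items()})
for n in ["scene","top","wrist"]:
    d=arm.get_image(n); cv2.imwrite(f"pics/{n}0.png",d["frame"]); np.savez(f"{n}0.npz",**d)
    print(n,{k:np.round(v,3).tolist() for k,v in d.items() if k not in("frame","depth")})
E
```

```text
{'clock': np.float64(0.0), 'joints': array([ 1.048,  0.435,  0.025,  1.574, -0.012,  1.134, -0.075]), 'dq': array([-0.001,  0.001,  0.001,  0.001,  0.002, -0.   , -0.001]), 'joint_efforts': array([-0.0000e+00, -6.6784e+01,  9.8500e-01, -3.1446e+01, -6.0000e-02,
        4.3000e-02,  0.0000e+00]), 'position': array([ 0.254, -0.57 ,  0.226]), 'ee_rot': array([-3.071e+00, -6.540e-01,  1.000e-03]), 'force': array([ 0.021, -0.34 ,  0.119]), 'ft_torque': array([-0.007,  0.01 ,  0.015]), 'width': np.float64(1.002)}
scene {'intrinsics': [[442.829, 0.0, 253.585], [0.0, 442.829, 186.263], [0.0, 0.0, 1.0]], 'R': [[-0.728, -0.685, 0.011], [-0.43, 0.445, -0.786], [0.533, -0.577, -0.619]], 't': [0.268, 0.372, 0.662]}
top {'intrinsics': [[485.268, 0.0, 251.475], [0.0, 485.268, 187.668], [0.0, 0.0, 1.0]], 'R': [[-0.016, -1.0, -0.014], [-0.983, 0.018, -0.181], [0.182, 0.011, -0.983]], 't': [-0.147, 0.522, 0.955]}
wrist {'intrinsics': [[338.254, 0.0, 258.847], [0.0, 338.254, 198.692], [0.0, 0.0, 1.0]], 'hand_eye': [[0.001, -0.967, -0.256, 0.067], [1.0, 0.0, 0.001, -0.001], [-0.001, -0.256, 0.967, -0.157], [0.0, 0.0, 0.0, 1.0]]}
```

View pics/top0.png

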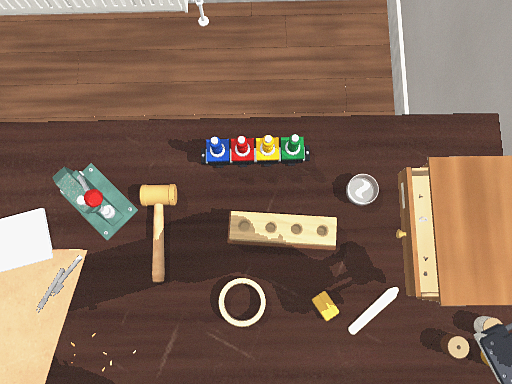

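View pics/scene0.png

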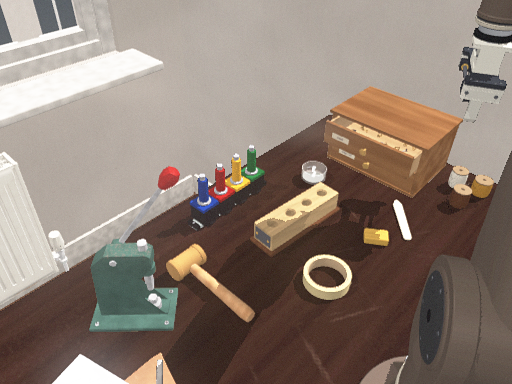

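The top view shows the rail at the far side, left to right: blue (217,150), red, yellow, green (293,150). The block is nearer, with holes from (245,227) to (322,230). The mapping is blue→right end, red→right inner, yellow→left inner, green→left end.

```bash
cat > h.py <<'E'
import numpy as np,cv2
def ray(d,uv,z):
    K,R,t=d["intrinsics"],d["R"],d["t"]
    r=R.T@np.linalg.solve(K,np.r_[uv,1.]); c=-R.T@t
    return c+r*(z-c[2])/r[2]
def cloud(d):
    K,R,t=d["intrinsics"],d["R"],d["t"]; D=d["depth"]
    v,u=np.mgrid[:384,:512]; p=np.stack([(u-K[0,2])/K[0,0]*D,(v-K[1,2])/K[1,1]*D,D],-1)
    return (p-t)@R
E
python3 - <<'E'
from h import *
for n in["top","scene"]:
    d=np.load(n+"0.npz"); P=cloud(d); f=d["frame"]; hsv=cv2.cvtColor(f,cv2.COLOR_BGR2HSV)
    print(n)
    z=P[...,2]; ok=(d["depth"]>0)
    top=ok&(abs(z-.055)<.006)
    H,S,V=[hsv[...,i].astype(int) for i in range(3)]
    reg=(P[...,0]>.45)&(abs(P[...,1])<.3)
    wood=(top&reg&(H>10)&(H<30)&(S<140)&(V>110)).astype(np.uint8)
    nn,l,st,c=cv2.connectedComponentsWithStats(wood)
    i=1+np.argmax(st[1:,4]); m=(l==i); print("wood",st[i],c[i],np.median(z[m]))
    cs,_=cv2.findContours(m.astype(np.uint8),cv2.RETR_EXTERNAL,cv2.CHAIN_APPROX_NONE)
    cc=max(cs,key=cv2.contourArea)[:,0,:]
    W=np.array([ray(d,p.astype(float),.055)[:2] for p in cc],np.float32)
    r=cv2.minAreaRect(W*1000); print("rect mm",r)
    # holes
    for cname,lo,hi in[("red",(0,10),(170,180)),("yellow",(20,32),None),("green",(55,85),None),("blue",(105,125),None)]:
        m=(H>=lo[0])&(H<=lo[1])
        if hi: m|=(H>=hi[0])
        m&=(S>140)&reg&ok&(V>50)
        pl=m&(abs(z-.055)<.006); gr=m&(z>.07)&(z<.115)
        print(cname,pl.sum(),gr.sum())
        if pl.sum()>5:
            W=np.array([ray(d,p[::-1].astype(float),.055)[:2] for p in np.argwhere(pl)],np.float32)
            print("  plate",cv2.minAreaRect(W*1000))
        if gr.sum()>5: print("  grip pts", np.median(P[gr],0), P[gr].min(0),P[gr].max(0))
E
```

```text
top
wood [231 211  93  11 653] [269.17917305 216.72128637] 0.05471105143339191
rect mm ((459.08453369140625, -206.36767578125), (186.17828369140625, 20.394397735595703), 89.00045776367188)
red 263 65
  plate ((600.4798583984375, -137.31893920898438), (45.93151092529297, 47.20087814331055), 89.06012725830078)
  grip pts [ 0.59231777 -0.14000511  0.09231039] [ 0.59015252 -0.14849889  0.0700455 ] [ 0.61102929 -0.12758122  0.11487556]
yellow 265 60
  plate ((600.5516967773438, -189.41427612304688), (45.88059616088867, 45.0529670715332), 88.8570785522461)
  grip pts [ 0.59252977 -0.1901566   0.09339209] [ 0.59020788 -0.2000646   0.07043128] [ 0.59956515 -0.18043297  0.11495592]
green 254 64
  plate ((600.6123657226562, -241.37228393554688), (45.98301315307617, 47.181453704833984), 88.85526275634766)
  grip pts [ 0.59319716 -0.23811368  0.09557499] [ 0.59085762 -0.25091245  0.07001189] [ 0.60135437 -0.23113442  0.11496836]
blue 251 60
  plate ((599.3433227539062, -85.47492980957031), (47.03196334838867, 45.99066925048828), 0.06749696284532547)
  grip pts [ 0.59154001 -0.08909303  0.0935526
[... 434 characters left out ...]
343036] [ 0.58988067 -0.14160696  0.07045768] [ 0.61011615 -0.12286664  0.11495604]
yellow 109 21
  plate ((601.868408203125, -187.91189575195312), (45.15353012084961, 49.338783264160156), 1.4383666515350342)
  grip pts [ 0.59367669 -0.19001148  0.09883801] [ 0.58999017 -0.19232897  0.07314121] [ 0.60426531 -0.17553477  0.11493462]
green 41 1
  plate ((596.9494018554688, -236.51455688476562), (51.81077194213867, 35.73312759399414), 37.61494064331055)
blue 164 39
  plate ((598.2991333007812, -81.31573486328125), (49.07737350463867, 50.52072525024414), 89.14583587646484)
  grip pts [ 0.59207633 -0.08427306  0.08974318] [ 0.58953013 -0.09131205  0.07062408] [ 0.6031121  -0.07104268  0.11379234]
```

```bash
python3 - <<'E'
import cv2,numpy as np
f=np.load("top0.npz")["frame"]
cv2.imwrite("pics/topz.png",cv2.resize(f[120:260,190:350],None,fx=5,fy=4.2,interpolation=cv2.INTER_CUBIC)[:, :800])
E
```

```text
(no output)
```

View pics/topz.png

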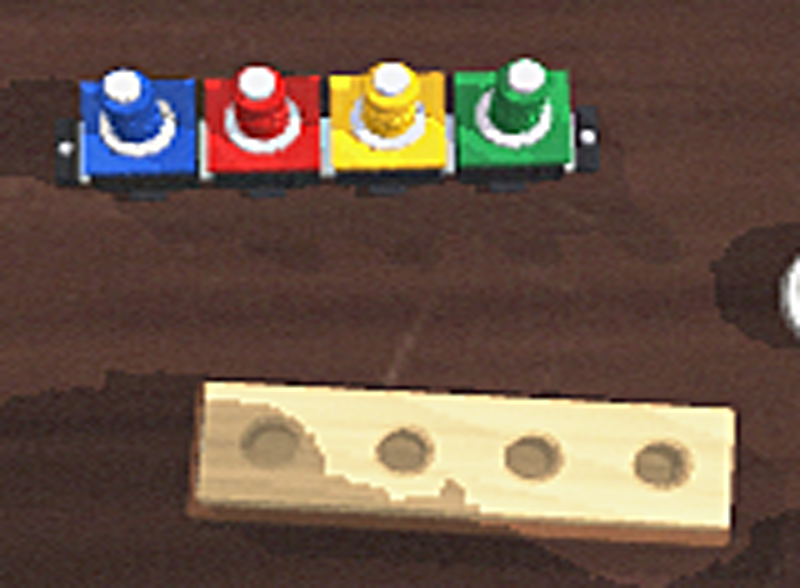

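```bash
python3 - <<'E'
from h import *
for n in["top","scene"]:
    d=np.load(n+"0.npz"); P=cloud(d)
    m=((abs(P[...,2]-.055)<.008)&(P[...,0]>.36)&(P[...,0]<.52)&(P[...,1]>-.34)&(P[...,1]<-.02)).astype(np.uint8)
    cs,_=cv2.findContours(m,cv2.RETR_EXTERNAL,cv2.CHAIN_APPROX_NONE); cc=max(cs,key=cv2.contourArea)[:,0,:]
    W=np.array([ray(d,p.astype(float),.055)[:2] for p in cc],np.float32)
    print(n,cv2.boundingRect(cc),cv2.minAreaRect(W*1000), np.median(P[...,2][m>0]))
    # holes: dark relative to local
    if n=="top":
        cm=np.zeros_like(m); cv2.drawContours(cm,[cc],-1,1,-1)
        g=cv2.cvtColor(d["frame"],cv2.COLOR_BGR2GRAY)
        hole=((P[...,2]<.045)&(cv2.erode(cm,np.ones((5,5)))>0)).astype(np.uint8)
        k,l,st,c=cv2.connectedComponentsWithStats(hole)
        for i in range(1,k):
            if st[i,4]>8: print(st[i],c[i],ray(d,c[i],.055)[:2],ray(d,c[i],.050)[:2])
E
```

```text
top (229, 211, 108, 34) ((435.33892822265625, -217.34820556640625), (214.1711883544922, 56.69622039794922), 85.45549774169922) 0.0545931593001539
[240 221  10  10  79] [244.25316456 225.36708861] [ 0.44118719 -0.14000838] [ 0.44171544 -0.13987171]
[265 222  10  10  77] [269.62337662 226.93506494] [ 0.43713138 -0.19113785] [ 0.43763888 -0.1912628 ]
[291 224  10  10  79] [295.34177215 228.53164557] [ 0.43301658 -0.2428306 ] [ 0.43350302 -0.24322005]
[317 226   9  10  72] [321.05555556 230.16666667] [ 0.42883564 -0.29437223] [ 0.42930069 -0.29502541]
scene (254, 182, 85, 57) ((433.7812194824219, -210.76255798339844), (221.21517944335938, 62.583438873291016), 85.45758056640625) 0.05442725376057807
```

```bash
python3 - <<'E'
from h import *
d=np.load("top0.npz"); P=cloud(d)
for b in[((.2,.7),(-.75,-.44)),((.3,.6),(-.02,.12)),((.55,.7),(-.3,-.04))]:
    m=(P[...,0]>b[0][0])&(P[...,0]<b[0][1])&(P[...,1]>b[1][0])&(P[...,1]<b[1][1])&(P[...,2]>.02)&(d["depth"]>0)
    q=P[m]; print(q.min(0),q.max(0),np.percentile(q[:,2],[50,90,99]))
E
```

```text
[ 0.20005113 -0.71842537  0.02006459] [ 0.69882913 -0.44052405  0.33885476] [0.14907134 0.15253726 0.33527819]
[0.33334674 0.00547372 0.02001821] [0.53614078 0.11987685 0.30817635] [0.03382003 0.29815225 0.30475628]
[ 0.57689465 -0.26520305  0.02000386] [ 0.62550504 -0.06196432  0.13313792] [0.05620553 0.11829074 0.1299498 ]
```

>>> jog_arm([
  {"slide":[20,-8,-5],"roll":-0.05,"gripper":0.7},
  {"slide":[45,-16,-10],"roll":-0.1,"gripper":0.7},
  {"slide":[75,-27,-15],"roll":-0.2,"gripper":0.7},
  {"slide":[105,-37,-20],"roll":-0.3,"gripper":0.7},
  {"slide":[135,-48,-20],"roll":-0.4,"gripper":0.7},
  {"slide":[165,-58,-20],"roll":-0.5,"gripper":0.7},
  {"slide":[195,-69,-20],"roll":-0.6,"gripper":0.7},
  {"slide":[215,-76,-20],"roll":-0.7,"gripper":0.7},
  {"slide":[225,-80,-20],"roll":-0.75,"gripper":0.7},
  {"slide":[225,-80,-20],"roll":-0.75,"gripper":0.7},
], newtons=25)

```text
clock: 0.98
position: [0.4302, -0.4027, 0.2467]
ee_rot: [-2.612, -1.745, -0.003]
force: [-0.0, 0.2, 1.1]
width: 0.702
```

```bash
cat > go.py <<'E'
# tool-frame increments to a world target: python3 go.py x y z  yaw_deg(of tool y)
import sys,numpy as np
from scipy.spatial.transform import Rotation as Ro
from cell import arm
s=arm.observe(); R=Ro.from_rotvec(s["ee_rot"]).as_matrix()
a=np.degrees(np.arctan2(R[1,1],R[0,1]))
x,y,z,yaw=map(float,sys.argv[1:5])
d=R.T@(np.array([x,y,z])-s["position"])*1000
print("t",round(float(s["clock"]),2),"pos",s["position"].round(4),"yaw",a.round(2),"zax",R[:,2].round(3),"w",round(float(s["width"]),3),"F",s["force"].round(1))
print("slide",d.round(1),"roll",round(float(np.radians(a-yaw)),3),"j",s["joints"].round(2))
E
python3 go.py .6 -.241 .24 0
```

```text
t 0.98 pos [ 0.4302 -0.4027  0.2467] yaw -22.51 zax [ 0.001  0.001 -1.   ] w 0.702 F [-0.   0.2  1.1]
slide [214.3  94.9   7.1] roll -0.393 j [ 0.81  0.37 -0.21  1.62  0.08  1.16  0.19]
```

>>> jog_arm([
  {"slide":[20,9,0],"roll":-0.05,"gripper":0.7},
  {"slide":[50,22,0],"roll":-0.1,"gripper":0.7},
  {"slide":[80,36,0],"roll":-0.15,"gripper":0.7},
  {"slide":[110,49,0],"roll":-0.2,"gripper":0.7},
  {"slide":[140,62,0],"roll":-0.25,"gripper":0.7},
  {"slide":[170,75,0],"roll":-0.3,"gripper":0.7},
  {"slide":[200,88,0],"roll":-0.36,"gripper":0.7},
  {"slide":[214,95,0],"roll":-0.393,"gripper":0.7},
  {"slide":[214,95,0],"roll":-0.393,"gripper":0.7},
  {"slide":[214,95,0],"roll":-0.393,"gripper":0.7},
])

```text
clock: 1.82
position: [0.5983, -0.2466, 0.2463]
ee_rot: [-2.231, -2.211, 0.002]
force: [-0.6, -0.6, -0.4]
width: 0.701
```

```bash
cat > wr.py <<'E'
import sys,numpy as np,cv2
from scipy.spatial.transform import Rotation as Ro
from cell import arm
def wrist(name):
    s=arm.observe(); d=arm.get_image("wrist"); cv2.imwrite(f"pics/{name}.png",d["frame"])
    T=np.eye(4); T[:3,:3]=Ro.from_rotvec(s["ee_rot"]).as_matrix(); T[:3,3]=s["position"]
    C=T@d["hand_eye"]; d["R"]=C[:3,:3].T; d["t"]=-C[:3,:3].T@C[:3,3]; return d
E
python3 go.py .6 -.241 .24 0; python3 - <<'E'
from wr import wrist; from h import *
d=wrist("w1"); P=cloud(d); hsv=cv2.cvtColor(d["frame"],cv2.COLOR_BGR2HSV); H,S,V=[hsv[...,i].astype(int) for i in range(3)]
z=P[...,2]
for c,lo,hi in[("red",-1,10),("yellow",20,32),("green",55,85),("blue",105,125)]:
    m=(H>=lo)&(H<=hi)&(S>140)&(abs(z-.055)<.006)
    if m.sum()>20:
        W=np.array([ray(d,p[::-1].astype(float),.055)[:2] for p in np.argwhere(m)],np.float32); print(c,m.sum(),cv2.minAreaRect(W*1000))
E
```

```text
t 1.82 pos [ 0.5983 -0.2466  0.2463] yaw -0.53 zax [-0.001 -0.    -1.   ] w 0.701 F [-0.6 -0.6 -0.4]
slide [5.6 1.6 6.3] roll -0.009 j [ 0.52  0.48 -0.33  1.46  0.16  1.22  0.16]
red 1364 ((600.2388916015625, -136.11231994628906), (45.62469482421875, 46.99852752685547), 0.7181504368782043)
yellow 864 ((600.8935546875, -188.02838134765625), (45.428192138671875, 46.140968322753906), 0.6459466218948364)
green 949 ((601.7149658203125, -239.39564514160156), (44.94418716430664, 47.22172546386719), 0.6462904810905457)
blue 959 ((599.8773193359375, -94.86896514892578), (27.865806579589844, 45.89712905883789), 89.48711395263672)
```

View pics/w1.png

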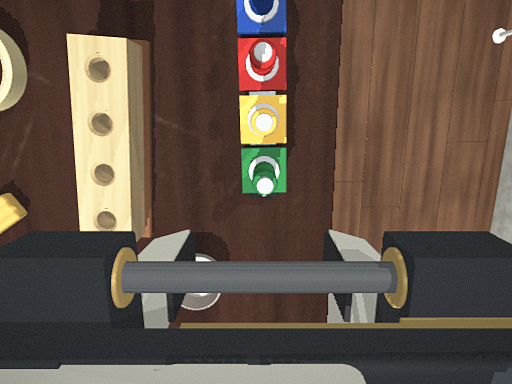

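The wrist view shows green at (265,172), yellow, red and blue above it, and the block's holes at (103,173), (100,123) and (98,69). Plate positions agree with the top view to about 2 mm. Next I'll measure the holes here too.

```bash
python3 go.py .601 -.2402 .16 0; python3 - <<'E'
from wr import wrist; from h import *
d=wrist("w2"); P=cloud(d); z=P[...,2]
m=((abs(z-.055)<.008)&(P[...,0]>.36)&(P[...,0]<.52)&(P[...,1]>-.34)&(P[...,1]<-.02)).astype(np.uint8)
cs,_=cv2.findContours(m,cv2.RETR_EXTERNAL,cv2.CHAIN_APPROX_NONE); cc=max(cs,key=cv2.contourArea)
cm=np.zeros_like(m); cv2.drawContours(cm,[cc],-1,1,-1)
hole=((z<.045)&(cv2.erode(cm,np.ones((7,7)))>0)).astype(np.uint8)
k,l,st,c=cv2.connectedComponentsWithStats(hole)
for i in range(1,k):
    if st[i,4]>20: print(st[i],c[i],ray(d,c[i],.055)[:2],ray(d,c[i],.050)[:2])
E
```

```text
t 1.87 pos [ 0.5976 -0.2478  0.2464] yaw -0.64 zax [-0.001 -0.001 -1.   ] w 0.694 F [ 0.7 -1.  -1. ]
slide [ 7.8  3.4 86.4] roll -0.011 j [ 0.53  0.48 -0.33  1.46  0.16  1.22  0.16]
[ 92  57  18  22 306] [100.60784314  67.37254902] [ 0.44415231 -0.13893239] [ 0.44195011 -0.13835401]
[ 94 111  18  21 275] [103.01818182 121.13818182] [ 0.43994436 -0.18961621] [ 0.43768179 -0.18976502]
[ 97 162  18  19 238] [105.46218487 171.03361345] [ 0.43594434 -0.2404069 ] [ 0.43362438 -0.24128442]
[100 210  16  16 207] [107.63768116 217.48792271] [ 0.43182537 -0.29133062] [ 0.42944631 -0.29293876]
```

>>> jog_arm([
  {"slide":[2,1,10],"roll":0,"gripper":0.7},
  {"slide":[5,2,25],"roll":0,"gripper":0.7},
  {"slide":[7,3,45],"roll":0,"gripper":0.7},
  {"slide":[8,3,65],"roll":0,"gripper":0.7},
  {"slide":[8,3,80],"roll":0,"gripper":0.7},
  {"slide":[8,3,86],"roll":0,"gripper":0.7},
  {"slide":[8,3,86],"roll":0,"gripper":0.7},
  {"slide":[8,3,86],"roll":0,"gripper":0.7},
  {"slide":[8,3,86],"roll":0,"gripper":0.7},
  {"slide":[8,3,86],"roll":0,"gripper":0.7},
])

```text
clock: 2.75
position: [0.6023, -0.2385, 0.162]
ee_rot: [2.23, 2.211, 0.001]
force: [-0.5, -0.7, 0.4]
width: 0.7
```

```bash
for i in 1 2; do python3 go.py .601 -.2402 .076 0; done
```

```text
t 2.75 pos [ 0.6023 -0.2385  0.162 ] yaw -0.49 zax [ 0.002 -0.001 -1.   ] w 0.7 F [-0.5 -0.7  0.4]
slide [-1.7 -1.4 86. ] roll -0.009 j [ 0.51  0.55 -0.33  1.57  0.19  1.05  0.12]
t 2.75 pos [ 0.6023 -0.2385  0.162 ] yaw -0.49 zax [ 0.002 -0.001 -1.   ] w 0.7 F [-0.5 -0.7  0.4]
slide [-1.7 -1.4 86. ] roll -0.009 j [ 0.51  0.55 -0.33  1.57  0.19  1.05  0.12]
```

>>> jog_arm([
  {"slide":[-1,-1,10],"roll":0,"gripper":0.7},
  {"slide":[-2,-1,25],"roll":0,"gripper":0.7},
  {"slide":[-2,-1,45],"roll":0,"gripper":0.7},
  {"slide":[-2,-1,65],"roll":0,"gripper":0.7},
  {"slide":[-2,-1,80],"roll":0,"gripper":0.7},
  {"slide":[-2,-1,86],"roll":0,"gripper":0.7},
  {"slide":[-2,-1,86],"roll":0,"gripper":0.7},
  {"slide":[-2,-1,86],"roll":0,"gripper":0.7},
  {"slide":[-2,-1,86],"roll":0,"gripper":0.5},
  {"slide":[-2,-1,86],"roll":0,"gripper":0.3},
])

```text
clock: 3.58
position: [0.6015, -0.2403, 0.076]
ee_rot: [2.229, 2.211, 0.001]
force: [1.2, 0.8, 0.7]
width: 0.602
```

```bash
python3 go.py .601 -.2402 .076 0
```

```text
t 3.58 pos [ 0.6015 -0.2403  0.076 ] yaw -0.47 zax [ 0.002 -0.001 -1.   ] w 0.602 F [1.2 0.8 0.7]
slide [ 0.1 -0.5 -0. ] roll -0.008 j [ 0.5   0.64 -0.31  1.65  0.23  0.88  0.09]
```

>>> jog_arm([
  {"slide":[0,0,0],"roll":0,"gripper":0.1},
  {"slide":[0,0,0],"roll":0,"gripper":0.1},
  {"slide":[0,0,0],"roll":0,"gripper":0.1},
  {"slide":[0,0,0],"roll":0,"gripper":0.1},
  {"slide":[0,0,0],"roll":0,"gripper":0.1},
  {"slide":[0,0,0],"roll":0,"gripper":0.1},
  {"slide":[0,0,0],"roll":0,"gripper":0.1},
  {"slide":[0,0,0],"roll":0,"gripper":0.1},
  {"slide":[0,0,0],"roll":0,"gripper":0.1},
  {"slide":[0,0,0],"roll":0,"gripper":0.1},
], newtons=25)

```text
clock: 4.42
position: [0.601, -0.2401, 0.0749]
ee_rot: [2.23, 2.212, 0.001]
force: [2.5, 0.1, -1.0]
width: 0.239
```

```bash
python3 go.py .601 -.2402 .076 0
```

```text
t 4.42 pos [ 0.601  -0.2401  0.0749] yaw -0.46 zax [ 0.001 -0.    -1.   ] w 0.239 F [ 2.5  0.1 -1. ]
slide [-0.1 -0.  -1.1] roll -0.008 j [ 0.5   0.64 -0.3   1.65  0.23  0.88  0.09]
```

>>> jog_arm([
  {"slide":[0,0,-5],"roll":0,"gripper":0.1},
  {"slide":[0,0,-15],"roll":0,"gripper":0.1},
  {"slide":[0,0,-35],"roll":0,"gripper":0.1},
  {"slide":[0,0,-60],"roll":0,"gripper":0.1},
  {"slide":[0,0,-85],"roll":0,"gripper":0.1},
  {"slide":[0,0,-110],"roll":0,"gripper":0.1},
  {"slide":[0,0,-130],"roll":0,"gripper":0.1},
  {"slide":[0,0,-135],"roll":0,"gripper":0.1},
  {"slide":[0,0,-135],"roll":0,"gripper":0.1},
  {"slide":[0,0,-135],"roll":0,"gripper":0.1},
])

```text
clock: 5.25
position: [0.5998, -0.2401, 0.2088]
ee_rot: [-2.23, -2.212, 0.002]
force: [-0.1, 0.0, -1.7]
width: 0.239
```

```bash
python3 go.py .4414 -.139 .21 -4.5
```

```text
t 5.25 pos [ 0.5998 -0.2401  0.2088] yaw -0.47 zax [-0.002  0.    -1.   ] w 0.239 F [-0.1  0.  -1.7]
slide [  99.8 -159.3   -0.9] roll 0.07 j [ 0.51  0.51 -0.33  1.52  0.18  1.15  0.14]
```

>>> jog_arm([
  {"slide":[8,-12,0],"roll":0,"gripper":0.1},
  {"slide":[22,-35,0],"roll":0,"gripper":0.1},
  {"slide":[38,-61,0],"roll":0,"gripper":0.1},
  {"slide":[54,-87,0],"roll":0,"gripper":0.1},
  {"slide":[70,-113,0],"roll":0,"gripper":0.1},
  {"slide":[85,-137,0],"roll":0,"gripper":0.1},
  {"slide":[95,-153,0],"roll":0,"gripper":0.1},
  {"slide":[99,-158,0],"roll":0,"gripper":0.1},
  {"slide":[99,-158,0],"roll":0,"gripper":0.1},
  {"slide":[99,-158,0],"roll":0,"gripper":0.1},
])

```text
clock: 6.08
position: [0.4436, -0.1402, 0.2092]
ee_rot: [-2.23, -2.212, 0.001]
force: [0.7, -0.3, -0.6]
width: 0.238
```

```bash
python3 go.py .4414 -.139 .135 -.5
```

```text
t 6.08 pos [ 0.4436 -0.1402  0.2092] yaw -0.47 zax [-0.001 -0.    -1.   ] w 0.238 F [ 0.7 -0.3 -0.6]
slide [ 1.2 -2.2 74.2] roll 0.001 j [ 0.53  0.23 -0.4   1.94  0.11  0.99  0.07]
```

>>> jog_arm([
  {"slide":[0,-1,10],"roll":0,"gripper":0.1},
  {"slide":[1,-2,25],"roll":0,"gripper":0.1},
  {"slide":[1,-2,45],"roll":0,"gripper":0.1},
  {"slide":[1,-2,60],"roll":0,"gripper":0.1},
  {"slide":[1,-2,70],"roll":0,"gripper":0.1},
  {"slide":[1,-2,74],"roll":0,"gripper":0.1},
  {"slide":[1,-2,74],"roll":0,"gripper":0.1},
  {"slide":[1,-2,74],"roll":0,"gripper":0.1},
  {"slide":[1,-2,74],"roll":0,"gripper":0.1},
  {"slide":[1,-2,74],"roll":0,"gripper":0.1},
])

```text
clock: 6.92
position: [0.4421, -0.139, 0.1365]
ee_rot: [2.23, 2.211, 0.001]
force: [0.0, -0.4, -2.0]
width: 0.238
```

```bash
python3 go.py .4414 -.139 .076 -.5; python3 - <<'E'
from cell import arm; import cv2
f=arm.get_image("scene")["frame"][120:260,180:360]; cv2.imwrite("pics/s1.png",cv2.resize(f,None,fx=4,fy=4,interpolation=cv2.INTER_CUBIC))
E
```

```text
t 6.92 pos [ 0.4421 -0.139   0.1365] yaw -0.47 zax [ 0.001 -0.001 -1.   ] w 0.238 F [ 0.  -0.4 -2. ]
slide [ 0.  -0.8 60.5] roll 0.001 j [ 0.5   0.31 -0.39  2.04  0.16  0.81  0.01]
```

View pics/s1.png

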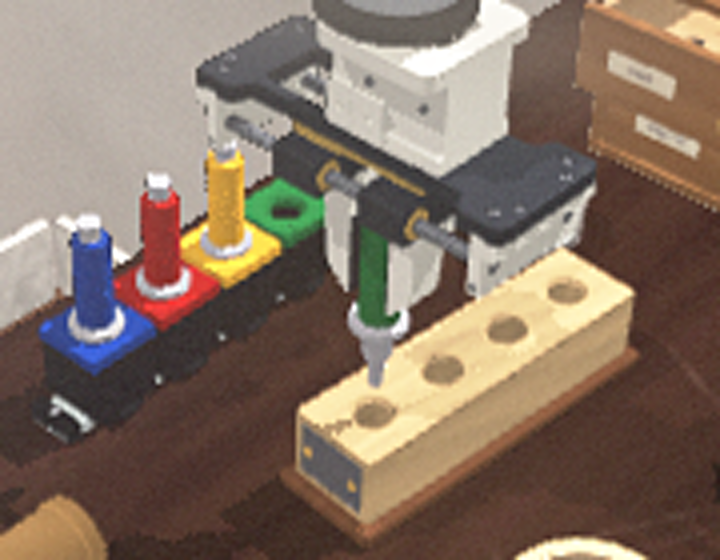

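The scene view shows the green tip at (375,385) right above the left-end hole at (375,412), so I'll lower it.

>>> jog_arm([
  {"slide":[0,-1,5],"roll":0,"gripper":0.1},
  {"slide":[0,-1,13],"roll":0,"gripper":0.1},
  {"slide":[0,-1,22],"roll":0,"gripper":0.1},
  {"slide":[0,-1,31],"roll":0,"gripper":0.1},
  {"slide":[0,-1,40],"roll":0,"gripper":0.1},
  {"slide":[0,-1,48],"roll":0,"gripper":0.1},
  {"slide":[0,-1,54],"roll":0,"gripper":0.1},
  {"slide":[0,-1,58],"roll":0,"gripper":0.1},
  {"slide":[0,-1,60],"roll":0,"gripper":0.1},
  {"slide":[0,-1,60],"roll":0,"gripper":0.1},
])

```text
clock: 7.8
position: [0.4406, -0.1387, 0.0754]
ee_rot: [-2.23, -2.213, -0.0]
force: [1.6, 0.2, -2.0]
width: 0.239
```

```bash
python3 go.py .4414 -.139 .076 -.5
```

```text
t 7.8 pos [ 0.4406 -0.1387  0.0754] yaw -0.45 zax [-0.  0. -1.] w 0.239 F [ 1.6  0.2 -2. ]
slide [-0.3  0.8 -0.6] roll 0.001 j [ 0.47  0.4  -0.36  2.11  0.22  0.67 -0.05]
```

>>> jog_arm([
  {"slide":[0,0,0],"roll":0,"gripper":0.6},
  {"slide":[0,0,0],"roll":0,"gripper":0.6},
  {"slide":[0,0,0],"roll":0,"gripper":0.6},
  {"slide":[0,0,0],"roll":0,"gripper":0.6},
  {"slide":[0,0,0],"roll":0,"gripper":0.6},
  {"slide":[0,0,0],"roll":0,"gripper":0.6},
  {"slide":[0,0,-10],"roll":0,"gripper":0.6},
  {"slide":[0,0,-30],"roll":0,"gripper":0.6},
  {"slide":[0,0,-60],"roll":0,"gripper":0.6},
  {"slide":[0,0,-90],"roll":0,"gripper":0.6},
])

```text
clock: 8.63
position: [0.4397, -0.1384, 0.167]
ee_rot: [-2.229, -2.212, 0.001]
force: [1.1, -0.4, 0.2]
width: 0.6
```

```bash
python3 go.py .601 -.1887 .162 -.5;  python3 - <<'E'
from cell import arm; import cv2
f=arm.get_image("scene")["frame"][120:260,180:360]; cv2.imwrite("pics/s2.png",cv2.resize(f,None,fx=4,fy=4,interpolation=cv2.INTER_CUBIC))
E
```

```text
t 8.63 pos [ 0.4397 -0.1384  0.167 ] yaw -0.43 zax [-0.002  0.001 -1.   ] w 0.6 F [ 1.1 -0.4  0.2]
slide [-49.1 161.7   4.7] roll 0.001 j [ 0.52  0.27 -0.4   2.01  0.13  0.89  0.04]
```

View pics/s2.png

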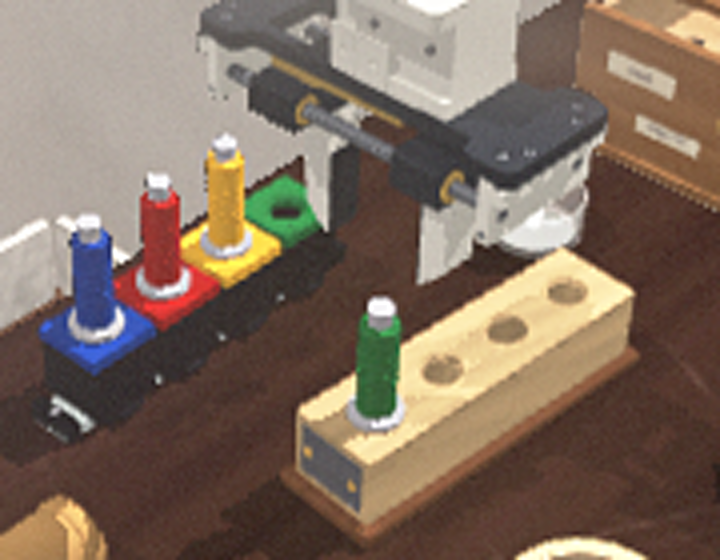

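Green stands seated with its collar on the wood at (377,410). Yellow is next.

>>> jog_arm([
  {"slide":[-4,12,0],"roll":0,"gripper":0.7},
  {"slide":[-11,36,0],"roll":0,"gripper":0.7},
  {"slide":[-19,62,0],"roll":0,"gripper":0.7},
  {"slide":[-27,88,0],"roll":0,"gripper":0.7},
  {"slide":[-35,114,0],"roll":0,"gripper":0.7},
  {"slide":[-43,140,2],"roll":0,"gripper":0.7},
  {"slide":[-47,155,4],"roll":0,"gripper":0.7},
  {"slide":[-49,161,4],"roll":0,"gripper":0.7},
  {"slide":[-49,161,4],"roll":0,"gripper":0.7},
  {"slide":[-49,161,4],"roll":0,"gripper":0.7},
])

```text
clock: 9.52
position: [0.6004, -0.1888, 0.1618]
ee_rot: [-2.23, -2.212, 0.0]
force: [0.6, -0.1, -0.2]
width: 0.7
```

```bash
python3 go.py .6005 -.1887 .076 -.5
```

```text
t 9.52 pos [ 0.6004 -0.1888  0.1618] yaw -0.45 zax [-0.001  0.    -1.   ] w 0.7 F [ 0.6 -0.1 -0.2]
slide [ 0.1  0.2 85.8] roll 0.001 j [ 0.45  0.53 -0.35  1.62  0.2   1.03  0.04]
```

>>> jog_arm([
  {"slide":[0,0,10],"roll":0,"gripper":0.7},
  {"slide":[0,0,28],"roll":0,"gripper":0.7},
  {"slide":[0,0,50],"roll":0,"gripper":0.7},
  {"slide":[0,0,70],"roll":0,"gripper":0.7},
  {"slide":[0,0,82],"roll":0,"gripper":0.7},
  {"slide":[0,0,86],"roll":0,"gripper":0.7},
  {"slide":[0,0,86],"roll":0,"gripper":0.5},
  {"slide":[0,0,86],"roll":0,"gripper":0.1},
  {"slide":[0,0,86],"roll":0,"gripper":0.1},
  {"slide":[0,0,86],"roll":0,"gripper":0.1},
])

```text
clock: 10.35
position: [0.6018, -0.1892, 0.0769]
ee_rot: [2.229, 2.211, 0.002]
force: [-0.5, -0.2, 0.1]
width: 0.461
```

>>> jog_arm([
  {"slide":[0,0,0],"roll":0,"gripper":0.1},
  {"slide":[0,0,0],"roll":0,"gripper":0.1},
  {"slide":[0,0,0],"roll":0,"gripper":0.1},
  {"slide":[0,0,0],"roll":0,"gripper":0.1},
  {"slide":[0,0,0],"roll":0,"gripper":0.1},
  {"slide":[0,0,0],"roll":0,"gripper":0.1},
  {"slide":[0,0,0],"roll":0,"gripper":0.1},
  {"slide":[0,0,0],"roll":0,"gripper":0.1},
  {"slide":[0,0,0],"roll":0,"gripper":0.1},
  {"slide":[0,0,0],"roll":0,"gripper":0.1},
])

```text
clock: 11.18
position: [0.6014, -0.1892, 0.0761]
ee_rot: [2.23, 2.212, 0.001]
force: [-0.9, -0.2, 5.6]
width: 0.239
```

>>> jog_arm([
  {"slide":[0,0,-5],"roll":0,"gripper":0.1},
  {"slide":[0,0,-15],"roll":0,"gripper":0.1},
  {"slide":[0,0,-35],"roll":0,"gripper":0.1},
  {"slide":[0,0,-60],"roll":0,"gripper":0.1},
  {"slide":[0,0,-85],"roll":0,"gripper":0.1},
  {"slide":[0,0,-110],"roll":0,"gripper":0.1},
  {"slide":[0,0,-130],"roll":0,"gripper":0.1},
  {"slide":[0,0,-135],"roll":0,"gripper":0.1},
  {"slide":[0,0,-135],"roll":0,"gripper":0.1},
  {"slide":[0,0,-135],"roll":0,"gripper":0.1},
])

```text
clock: 12.02
position: [0.6005, -0.1891, 0.2102]
ee_rot: [-2.23, -2.212, 0.001]
force: [-0.2, -0.5, -1.1]
width: 0.235
```

```bash
python3 go.py .4373 -.1905 .21 -.5
```

```text
t 12.02 pos [ 0.6005 -0.1891  0.2102] yaw -0.46 zax [-0.001  0.    -1.   ] w 0.235 F [-0.2 -0.5 -1.1]
slide [  -2.8 -163.2    0.3] roll 0.001 j [ 0.46  0.48 -0.35  1.56  0.18  1.13  0.06]
```

>>> jog_arm([
  {"slide":[0,-12,0],"roll":0,"gripper":0.1},
  {"slide":[0,-35,0],"roll":0,"gripper":0.1},
  {"slide":[-1,-63,0],"roll":0,"gripper":0.1},
  {"slide":[-1,-91,0],"roll":0,"gripper":0.1},
  {"slide":[-2,-119,0],"roll":0,"gripper":0.1},
  {"slide":[-2,-144,0],"roll":0,"gripper":0.1},
  {"slide":[-3,-158,0],"roll":0,"gripper":0.1},
  {"slide":[-3,-163,0],"roll":0,"gripper":0.1},
  {"slide":[-3,-163,0],"roll":0,"gripper":0.1},
  {"slide":[-3,-163,0],"roll":0,"gripper":0.1},
])

```text
clock: 12.85
position: [0.4384, -0.1907, 0.2103]
ee_rot: [-2.23, -2.212, -0.0]
force: [0.8, -0.5, -1.6]
width: 0.237
```

```bash
python3 go.py .4373 -.1905 .135 -.5
```

```text
t 12.85 pos [ 0.4384 -0.1907  0.2103] yaw -0.46 zax [-0.  0. -1.] w 0.237 F [ 0.8 -0.5 -1.6]
slide [ 0.2 -1.1 75.3] roll 0.001 j [ 0.62  0.24 -0.38  1.92  0.11  1.    0.18]
```

>>> jog_arm([
  {"slide":[0,-1,10],"roll":0,"gripper":0.1},
  {"slide":[0,-1,25],"roll":0,"gripper":0.1},
  {"slide":[0,-1,45],"roll":0,"gripper":0.1},
  {"slide":[0,-1,60],"roll":0,"gripper":0.1},
  {"slide":[0,-1,70],"roll":0,"gripper":0.1},
  {"slide":[0,-1,75],"roll":0,"gripper":0.1},
  {"slide":[0,-1,75],"roll":0,"gripper":0.1},
  {"slide":[0,-1,75],"roll":0,"gripper":0.1},
  {"slide":[0,-1,75],"roll":0,"gripper":0.1},
  {"slide":[0,-1,75],"roll":0,"gripper":0.1},
])

```text
clock: 13.68
position: [0.4377, -0.191, 0.1365]
ee_rot: [2.229, 2.211, 0.001]
force: [0.3, 0.4, -0.9]
width: 0.239
```

```bash
python3 go.py .4373 -.1905 .076 -.5; python3 - <<'E'
from cell import arm; import cv2
f=arm.get_image("scene")["frame"][120:260,180:360]; cv2.imwrite("pics/s3.png",cv2.resize(f,None,fx=4,fy=4,interpolation=cv2.INTER_CUBIC))
E
```

```text
t 13.68 pos [ 0.4377 -0.191   0.1365] yaw -0.46 zax [ 0.001 -0.001 -1.   ] w 0.239 F [ 0.3  0.4 -0.9]
slide [ 0.5 -0.5 60.5] roll 0.001 j [ 0.6   0.33 -0.37  2.01  0.16  0.82  0.13]
```

View pics/s3.png

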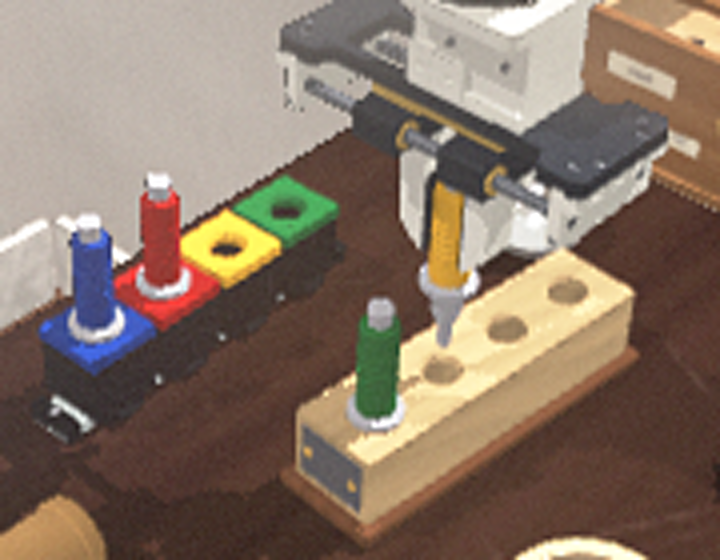

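Yellow's tip at (443,345) is over hole (445,370). It leans about 3° in the grip, which is within the chamfer, so I'll lower it gently.

>>> jog_arm([
  {"slide":[0,0,5],"roll":0,"gripper":0.1},
  {"slide":[0,0,13],"roll":0,"gripper":0.1},
  {"slide":[0,0,22],"roll":0,"gripper":0.1},
  {"slide":[0,0,30],"roll":0,"gripper":0.1},
  {"slide":[0,0,38],"roll":0,"gripper":0.1},
  {"slide":[0,0,45],"roll":0,"gripper":0.1},
  {"slide":[0,0,52],"roll":0,"gripper":0.1},
  {"slide":[0,0,57],"roll":0,"gripper":0.1},
  {"slide":[0,0,60],"roll":0,"gripper":0.1},
  {"slide":[0,0,60],"roll":0,"gripper":0.1},
])

```text
clock: 14.57
position: [0.437, -0.1908, 0.0757]
ee_rot: [-2.23, -2.212, 0.001]
force: [0.1, -0.5, -1.4]
width: 0.243
```

```bash
python3 go.py .4373 -.1905 .076 -.5; python3 - <<'E'
from cell import arm; import cv2
f=arm.get_image("scene")["frame"][120:260,180:360]; cv2.imwrite("pics/s4.png",cv2.resize(f,None,fx=4,fy=4,interpolation=cv2.INTER_CUBIC))
E
```

```text
t 14.57 pos [ 0.437  -0.1908  0.0757] yaw -0.46 zax [-0. -0. -1.] w 0.243 F [ 0.1 -0.5 -1.4]
slide [ 0.3  0.3 -0.3] roll 0.001 j [ 0.56  0.42 -0.34  2.07  0.22  0.68  0.07]
```

View pics/s4.png

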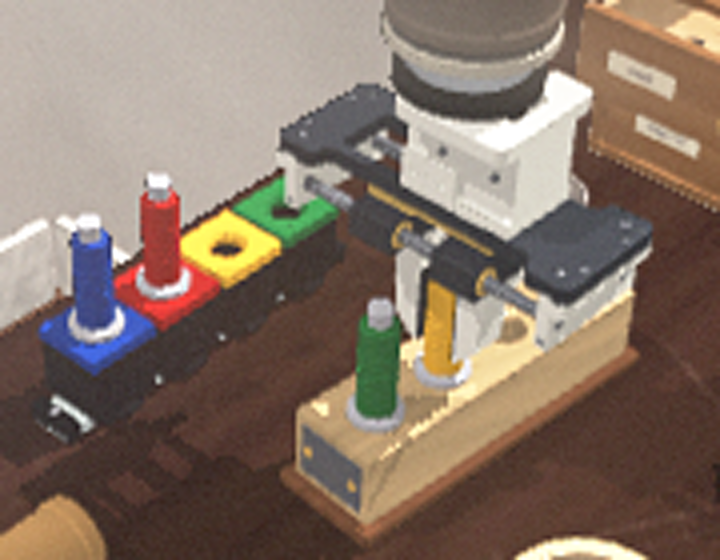

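Yellow is down, with its collar at the wood at (443,370). Releasing and rising.

>>> jog_arm([
  {"slide":[0,0,0],"roll":0,"gripper":0.6},
  {"slide":[0,0,0],"roll":0,"gripper":0.6},
  {"slide":[0,0,0],"roll":0,"gripper":0.6},
  {"slide":[0,0,0],"roll":0,"gripper":0.6},
  {"slide":[0,0,0],"roll":0,"gripper":0.6},
  {"slide":[0,0,0],"roll":0,"gripper":0.6},
  {"slide":[0,0,-10],"roll":0,"gripper":0.6},
  {"slide":[0,0,-30],"roll":0,"gripper":0.6},
  {"slide":[0,0,-60],"roll":0,"gripper":0.6},
  {"slide":[0,0,-90],"roll":0,"gripper":0.6},
])

```text
clock: 15.45
position: [0.4364, -0.1903, 0.167]
ee_rot: [-2.229, -2.212, 0.0]
force: [1.3, -0.0, -0.6]
width: 0.603
```

```bash
python3 go.py .6005 -.1367 .162 -.5
```

```text
t 15.45 pos [ 0.4364 -0.1903  0.167 ] yaw -0.44 zax [-0.001  0.001 -1.   ] w 0.603 F [ 1.3 -0.  -0.6]
slide [ 54.9 163.7   4.9] roll 0.001 j [ 0.61  0.29 -0.38  1.98  0.14  0.9   0.15]
```

>>> jog_arm([
  {"slide":[4,12,0],"roll":0,"gripper":0.7},
  {"slide":[12,36,0],"roll":0,"gripper":0.7},
  {"slide":[21,62,0],"roll":0,"gripper":0.7},
  {"slide":[30,88,0],"roll":0,"gripper":0.7},
  {"slide":[38,114,0],"roll":0,"gripper":0.7},
  {"slide":[47,140,2],"roll":0,"gripper":0.7},
  {"slide":[52,156,4],"roll":0,"gripper":0.7},
  {"slide":[54,163,4],"roll":0,"gripper":0.7},
  {"slide":[54,163,4],"roll":0,"gripper":0.7},
  {"slide":[54,163,4],"roll":0,"gripper":0.7},
])

```text
clock: 16.28
position: [0.5998, -0.1383, 0.1617]
ee_rot: [-2.23, -2.212, 0.001]
force: [-1.5, -0.1, -0.4]
width: 0.699
```

```bash
python3 go.py .6005 -.1367 .076 -.5;  python3 - <<'E'
from cell import arm; import cv2
f=arm.get_image("scene")["frame"][120:260,180:360]; cv2.imwrite("pics/s5.png",cv2.resize(f,None,fx=4,fy=4,interpolation=cv2.INTER_CUBIC))
E
```

```text
t 16.28 pos [ 0.5998 -0.1383  0.1617] yaw -0.46 zax [-0.001 -0.    -1.   ] w 0.699 F [-1.5 -0.1 -0.4]
slide [ 1.6  0.7 85.7] roll 0.001 j [ 0.39  0.51 -0.36  1.65  0.2   1.02 -0.05]
```

View pics/s5.png

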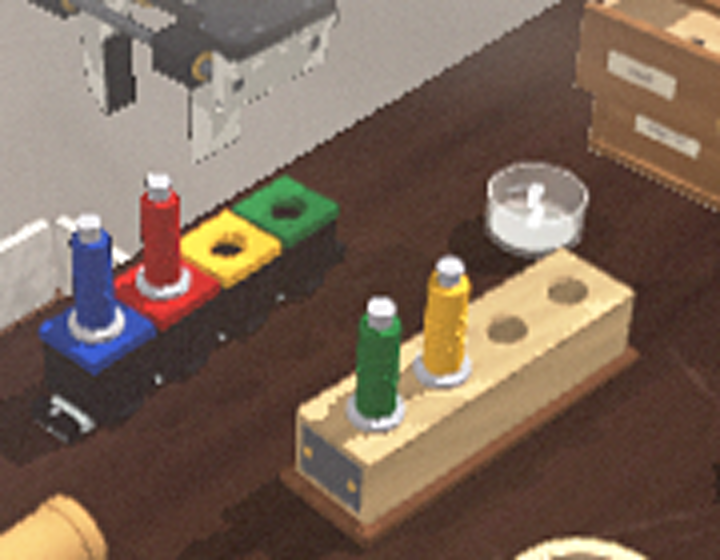

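Green and yellow both stand in the block, though yellow may lean slightly (head (452,265), collar (443,370)). I'll measure that now while the view is clear.

```bash
cat > tilt.py <<'E'
from h import *
from cell import arm
def blob(d,lo,hi,box):
    hsv=cv2.cvtColor(d["frame"],cv2.COLOR_BGR2HSV); H,S,V=[hsv[...,i].astype(int) for i in range(3)]
    P=cloud(d); m=(S>120)&(V>40)&(H>=lo)&(H<=hi)
    if lo<0: m|=(S>120)&(V>40)&(H>=172)
    m&=(P[...,0]>box[0])&(P[...,0]<box[1])&(P[...,1]>-.36)&(P[...,1]<-.05)&(P[...,2]>.065)&(P[...,2]<.125)
    return m,P
imgs={n:arm.get_image(n) for n in("top","scene")}
for c,lo,hi in[("blue",105,125),("red",-1,10),("yellow",18,32),("green",55,85)]:
  for nb,box in(("block",(.38,.5)),("rail",(.55,.65))):
    # planes through camera centre containing each silhouette axis -> intersect = 3D axis
    N=[];out=[]
    for n,d in imgs.items():
        m,P=blob(d,lo,hi,box)
        if m.sum()<40: break
        pts=np.argwhere(m)[:,::-1].astype(np.float32)
        vx,vy,x0,y0=cv2.fitLine(pts,cv2.DIST_L2,0,.01,.01).ravel()
        Ki=np.linalg.inv(d["intrinsics"]); R=d["R"]
        a=R.T@Ki@[x0,y0,1]; b=R.T@Ki@[x0+20*vx,y0+20*vy,1]
        nn=np.cross(a,b); nn/=np.linalg.norm(nn); C=-R.T@d["t"]; N.append((nn,nn@C)); out.append(int(m.sum()))
    if len(N)==2:
        ax=np.cross(N[0][0],N[1][0]); ax/=np.linalg.norm(ax)*np.sign(ax[2])
        A=np.array([N[0][0],N[1][0],[0,0,1]])
        g=np.linalg.solve(A,[N[0][1],N[1][1],.089])
        mm,P=blob(imgs["scene"],lo,hi,box)
        print(c,nb,out,"axis",ax.round(3),"at z89",g.round(4),"zmax",P[mm][:,2].max().round(4))
E
python3 tilt.py
sed -i 's/m.sum()<40: break/m.sum()<15: print(c,nb,n,int(m.sum())); break/' tilt.py; sed -i 's/S>120/S>90/g' tilt.py; python3 tilt.py
```

```text
blue block top 0
blue rail top 0
red block top 0
red rail top 0
yellow block top 0
yellow rail top 0
green block top 0
green rail top 0
```

The arm blocks the whole top view here, so I'll check tilt at the end. Picking red now.

>>> jog_arm([
  {"slide":[1,1,10],"roll":0,"gripper":0.7},
  {"slide":[1,1,28],"roll":0,"gripper":0.7},
  {"slide":[1,1,50],"roll":0,"gripper":0.7},
  {"slide":[1,1,70],"roll":0,"gripper":0.7},
  {"slide":[1,1,82],"roll":0,"gripper":0.7},
  {"slide":[1,1,86],"roll":0,"gripper":0.7},
  {"slide":[1,1,86],"roll":0,"gripper":0.5},
  {"slide":[1,1,86],"roll":0,"gripper":0.1},
  {"slide":[1,1,86],"roll":0,"gripper":0.1},
  {"slide":[1,1,86],"roll":0,"gripper":0.1},
])

```text
clock: 17.37
position: [0.6023, -0.1372, 0.0769]
ee_rot: [2.229, 2.211, 0.002]
force: [-0.7, -0.3, 1.5]
width: 0.456
```

>>> jog_arm([
  {"slide":[0,0,0],"roll":0,"gripper":0.1},
  {"slide":[0,0,0],"roll":0,"gripper":0.1},
  {"slide":[0,0,0],"roll":0,"gripper":0.1},
  {"slide":[0,0,0],"roll":0,"gripper":0.1},
  {"slide":[0,0,0],"roll":0,"gripper":0.1},
  {"slide":[0,0,0],"roll":0,"gripper":0.1},
  {"slide":[0,0,0],"roll":0,"gripper":0.1},
  {"slide":[0,0,0],"roll":0,"gripper":0.1},
  {"slide":[0,0,0],"roll":0,"gripper":0.1},
  {"slide":[0,0,0],"roll":0,"gripper":0.1},
], newtons=30)

```text
clock: 18.2
position: [0.6017, -0.1372, 0.076]
ee_rot: [2.23, 2.212, 0.0]
force: [-0.2, 0.5, 4.9]
width: 0.24
```

>>> jog_arm([
  {"slide":[0,0,-5],"roll":0,"gripper":0.1},
  {"slide":[0,0,-15],"roll":0,"gripper":0.1},
  {"slide":[0,0,-35],"roll":0,"gripper":0.1},
  {"slide":[0,0,-60],"roll":0,"gripper":0.1},
  {"slide":[0,0,-85],"roll":0,"gripper":0.1},
  {"slide":[0,0,-110],"roll":0,"gripper":0.1},
  {"slide":[0,0,-130],"roll":0,"gripper":0.1},
  {"slide":[0,0,-135],"roll":0,"gripper":0.1},
  {"slide":[0,0,-135],"roll":0,"gripper":0.1},
  {"slide":[0,0,-135],"roll":0,"gripper":0.1},
])

```text
clock: 19.03
position: [0.6009, -0.1371, 0.21]
ee_rot: [-2.23, -2.212, 0.001]
force: [-0.7, 0.4, -1.8]
width: 0.237
```

```bash
python3 go.py .4333 -.2422 .21 -.5
```

```text
t 19.03 pos [ 0.6009 -0.1371  0.21  ] yaw -0.47 zax [-0.001 -0.    -1.   ] w 0.237 F [-0.7  0.4 -1.8]
slide [-1.064e+02 -1.668e+02  1.000e-01] roll 0.001 j [ 0.39  0.47 -0.37  1.59  0.18  1.12 -0.03]
```

>>> jog_arm([
  {"slide":[-8,-12,0],"roll":0,"gripper":0.1},
  {"slide":[-24,-34,0],"roll":0,"gripper":0.1},
  {"slide":[-43,-60,0],"roll":0,"gripper":0.1},
  {"slide":[-62,-88,0],"roll":0,"gripper":0.1},
  {"slide":[-80,-116,0],"roll":0,"gripper":0.1},
  {"slide":[-95,-143,0],"roll":0,"gripper":0.1},
  {"slide":[-103,-160,0],"roll":0,"gripper":0.1},
  {"slide":[-106,-167,0],"roll":0,"gripper":0.1},
  {"slide":[-106,-167,0],"roll":0,"gripper":0.1},
  {"slide":[-106,-167,0],"roll":0,"gripper":0.1},
])

```text
clock: 19.87
position: [0.4339, -0.2412, 0.2101]
ee_rot: [-2.23, -2.212, -0.0]
force: [-0.4, 1.1, -1.9]
width: 0.242
```

```bash
python3 go.py .4333 -.2422 .135 -.5
```

```text
t 19.87 pos [ 0.4339 -0.2412  0.2101] yaw -0.46 zax [-0.     0.001 -1.   ] w 0.242 F [-0.4  1.1 -1.9]
slide [-1.1 -0.5 75.1] roll 0.001 j [ 0.7   0.27 -0.36  1.88  0.11  1.01  0.28]
```

>>> jog_arm([
  {"slide":[-1,-1,10],"roll":0,"gripper":0.1},
  {"slide":[-1,-1,25],"roll":0,"gripper":0.1},
  {"slide":[-1,-1,45],"roll":0,"gripper":0.1},
  {"slide":[-1,-1,60],"roll":0,"gripper":0.1},
  {"slide":[-1,-1,70],"roll":0,"gripper":0.1},
  {"slide":[-1,-1,75],"roll":0,"gripper":0.1},
  {"slide":[-1,-1,75],"roll":0,"gripper":0.1},
  {"slide":[-1,-1,75],"roll":0,"gripper":0.1},
  {"slide":[-1,-1,75],"roll":0,"gripper":0.1},
  {"slide":[-1,-1,75],"roll":0,"gripper":0.1},
])

```text
clock: 20.7
position: [0.4333, -0.243, 0.1365]
ee_rot: [2.229, 2.211, 0.001]
force: [-0.2, -0.2, -1.4]
width: 0.236
```

```bash
python3 go.py .4333 -.2422 .076 -.5; python3 - <<'E'
from cell import arm; import cv2
f=arm.get_image("scene")["frame"][120:260,180:360]; cv2.imwrite("pics/s6.png",cv2.resize(f,None,fx=4,fy=4,interpolation=cv2.INTER_CUBIC))
E
```

```text
t 20.7 pos [ 0.4333 -0.243   0.1365] yaw -0.46 zax [ 0.001 -0.001 -1.   ] w 0.236 F [-0.2 -0.2 -1.4]
slide [ 0.8 -0.1 60.5] roll 0.001 j [ 0.68  0.36 -0.35  1.97  0.16  0.84  0.23]
```

View pics/s6.png

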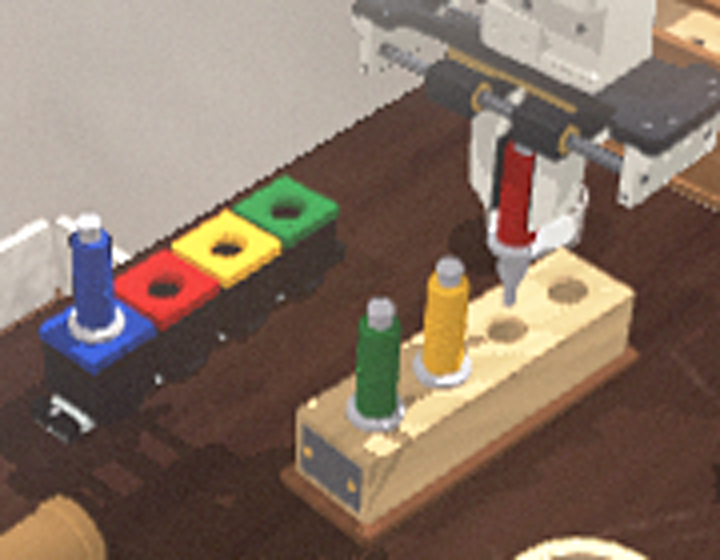

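Red's tip at (509,303) is over the hole at (507,328). Lowering.

>>> jog_arm([
  {"slide":[0,0,5],"roll":0,"gripper":0.1},
  {"slide":[0,0,13],"roll":0,"gripper":0.1},
  {"slide":[0,0,22],"roll":0,"gripper":0.1},
  {"slide":[0,0,30],"roll":0,"gripper":0.1},
  {"slide":[0,0,38],"roll":0,"gripper":0.1},
  {"slide":[0,0,45],"roll":0,"gripper":0.1},
  {"slide":[0,0,52],"roll":0,"gripper":0.1},
  {"slide":[0,0,57],"roll":0,"gripper":0.1},
  {"slide":[0,0,60],"roll":0,"gripper":0.1},
  {"slide":[0,0,60],"roll":0,"gripper":0.1},
])

```text
clock: 21.58
position: [0.4327, -0.2427, 0.0758]
ee_rot: [-2.23, -2.213, 0.0]
force: [-0.1, 0.7, 0.1]
width: 0.238
```

```bash
python3 go.py .4333 -.2422 .076 -.5; python3 - <<'E'
from cell import arm; import cv2
f=arm.get_image("scene")["frame"][120:260,180:360]; cv2.imwrite("pics/s7.png",cv2.resize(f,None,fx=4,fy=4,interpolation=cv2.INTER_CUBIC))
E
```

```text
t 21.58 pos [ 0.4327 -0.2427  0.0758] yaw -0.46 zax [-0. -0. -1.] w 0.238 F [-0.1  0.7  0.1]
slide [ 0.5  0.6 -0.2] roll 0.001 j [ 0.65  0.44 -0.32  2.03  0.21  0.7   0.19]
```

View pics/s7.png

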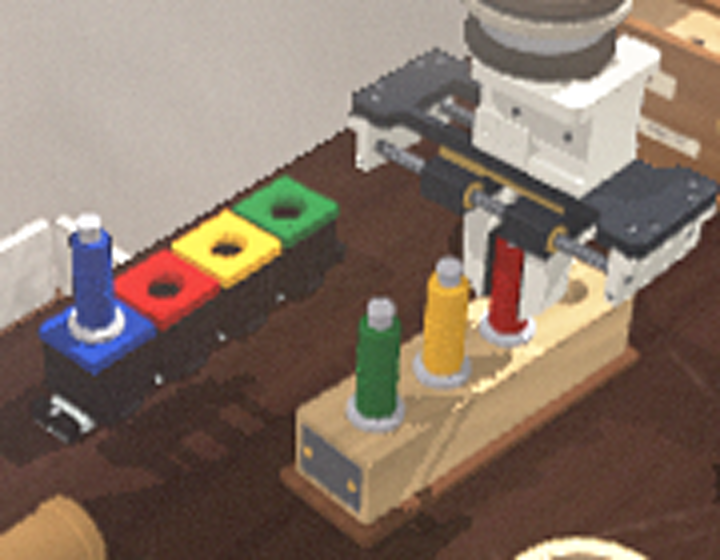

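Red is in, with its collar at the wood at (507,330). Releasing it and heading back for blue.

>>> jog_arm([
  {"slide":[0,0,0],"roll":0,"gripper":0.6},
  {"slide":[0,0,0],"roll":0,"gripper":0.6},
  {"slide":[0,0,0],"roll":0,"gripper":0.6},
  {"slide":[0,0,0],"roll":0,"gripper":0.6},
  {"slide":[0,0,0],"roll":0,"gripper":0.6},
  {"slide":[0,0,0],"roll":0,"gripper":0.6},
  {"slide":[0,0,-10],"roll":0,"gripper":0.6},
  {"slide":[0,0,-30],"roll":0,"gripper":0.6},
  {"slide":[0,0,-60],"roll":0,"gripper":0.6},
  {"slide":[0,0,-90],"roll":0,"gripper":0.6},
])

```text
clock: 22.47
position: [0.432, -0.2423, 0.167]
ee_rot: [-2.229, -2.212, 0.0]
force: [0.9, -0.5, 0.6]
width: 0.6
```

```bash
python3 go.py .6 -.0848 .162 -.5
```

```text
t 22.47 pos [ 0.432  -0.2423  0.167 ] yaw -0.44 zax [-0.001  0.001 -1.   ] w 0.6 F [ 0.9 -0.5  0.6]
slide [158.8 166.7   5. ] roll 0.001 j [ 0.69  0.32 -0.36  1.94  0.14  0.91  0.25]
```

>>> jog_arm([
  {"slide":[8,8,0],"roll":0,"gripper":0.7},
  {"slide":[27,28,0],"roll":0,"gripper":0.7},
  {"slide":[50,52,0],"roll":0,"gripper":0.7},
  {"slide":[74,78,0],"roll":0,"gripper":0.7},
  {"slide":[98,103,0],"roll":0,"gripper":0.7},
  {"slide":[122,128,0],"roll":0,"gripper":0.7},
  {"slide":[143,150,2],"roll":0,"gripper":0.7},
  {"slide":[155,163,4],"roll":0,"gripper":0.7},
  {"slide":[159,167,4],"roll":0,"gripper":0.7},
  {"slide":[159,167,4],"roll":0,"gripper":0.7},
])

```text
clock: 23.3
position: [0.6015, -0.0833, 0.1617]
ee_rot: [-2.227, -2.215, -0.001]
force: [-0.7, 0.2, 0.1]
width: 0.703
```

```bash
python3 go.py .6003 -.0848 .076 -.5; python3 - <<'E'
from cell import arm; import cv2
f=arm.get_image("scene")["frame"][120:260,180:360]; cv2.imwrite("pics/s8.png",cv2.resize(f,None,fx=4,fy=4,interpolation=cv2.INTER_CUBIC))
E
```

```text
t 23.3 pos [ 0.6015 -0.0833  0.1617] yaw -0.31 zax [ 0.     0.001 -1.   ] w 0.703 F [-0.7  0.2  0.1]
slide [-1.6 -1.2 85.7] roll 0.003 j [ 0.31  0.5  -0.38  1.67  0.21  1.01 -0.14]
```

View pics/s8.png

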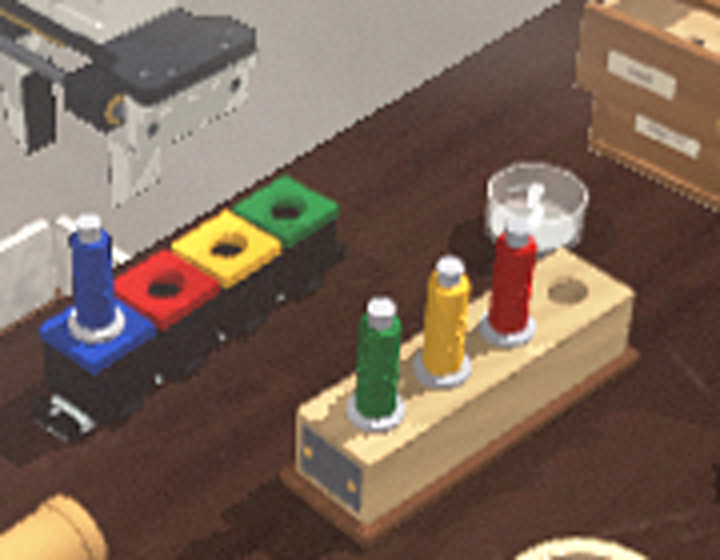

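Red stands seated too, leaning the same way as its neighbours, which fits perspective. Now blue.

>>> jog_arm([
  {"slide":[-1,-1,10],"roll":0,"gripper":0.7},
  {"slide":[-1,-1,28],"roll":0,"gripper":0.7},
  {"slide":[-1,-1,50],"roll":0,"gripper":0.7},
  {"slide":[-1,-1,70],"roll":0,"gripper":0.7},
  {"slide":[-1,-1,82],"roll":0,"gripper":0.7},
  {"slide":[-1,-1,86],"roll":0,"gripper":0.7},
  {"slide":[-1,-1,86],"roll":0,"gripper":0.5},
  {"slide":[-1,-1,86],"roll":0,"gripper":0.1},
  {"slide":[-1,-1,86],"roll":0,"gripper":0.1},
  {"slide":[-1,-1,86],"roll":0,"gripper":0.1},
])

```text
clock: 24.18
position: [0.6006, -0.0862, 0.0769]
ee_rot: [2.229, 2.211, 0.002]
force: [0.6, -0.6, -0.7]
width: 0.457
```

>>> jog_arm([
  {"slide":[0,0,0],"roll":0,"gripper":0.1},
  {"slide":[0,0,0],"roll":0,"gripper":0.1},
  {"slide":[0,0,0],"roll":0,"gripper":0.1},
  {"slide":[0,0,0],"roll":0,"gripper":0.1},
  {"slide":[0,0,0],"roll":0,"gripper":0.1},
  {"slide":[0,0,0],"roll":0,"gripper":0.1},
  {"slide":[0,0,0],"roll":0,"gripper":0.1},
  {"slide":[0,0,0],"roll":0,"gripper":0.1},
  {"slide":[0,0,0],"roll":0,"gripper":0.1},
  {"slide":[0,0,0],"roll":0,"gripper":0.1},
])

```text
clock: 25.02
position: [0.6003, -0.0861, 0.0761]
ee_rot: [2.23, 2.212, 0.001]
force: [0.4, -0.2, 5.1]
width: 0.241
```

>>> jog_arm([
  {"slide":[0,0,-5],"roll":0,"gripper":0.1},
  {"slide":[0,0,-15],"roll":0,"gripper":0.1},
  {"slide":[0,0,-35],"roll":0,"gripper":0.1},
  {"slide":[0,0,-60],"roll":0,"gripper":0.1},
  {"slide":[0,0,-85],"roll":0,"gripper":0.1},
  {"slide":[0,0,-110],"roll":0,"gripper":0.1},
  {"slide":[0,0,-130],"roll":0,"gripper":0.1},
  {"slide":[0,0,-140],"roll":0,"gripper":0.1},
  {"slide":[0,0,-140],"roll":0,"gripper":0.1},
  {"slide":[0,0,-140],"roll":0,"gripper":0.1},
])

```text
clock: 25.85
position: [0.5995, -0.0862, 0.2154]
ee_rot: [-2.23, -2.212, 0.001]
force: [0.4, -0.5, -2.2]
width: 0.236
```

```bash
python3 go.py .4291 -.2938 .21 -.5
```

```text
t 25.85 pos [ 0.5995 -0.0862  0.2154] yaw -0.47 zax [-0. -0. -1.] w 0.236 F [ 0.4 -0.5 -2.2]
slide [-209.  -168.7    5.5] roll 0.001 j [ 0.32  0.45 -0.39  1.61  0.18  1.12 -0.12]
```

>>> jog_arm([
  {"slide":[-10,-7,0],"roll":0,"gripper":0.1},
  {"slide":[-34,-22,0],"roll":0,"gripper":0.1},
  {"slide":[-64,-42,0],"roll":0,"gripper":0.1},
  {"slide":[-94,-66,0],"roll":0,"gripper":0.1},
  {"slide":[-124,-92,0],"roll":0,"gripper":0.1},
  {"slide":[-153,-118,0],"roll":0,"gripper":0.1},
  {"slide":[-181,-142,0],"roll":0,"gripper":0.1},
  {"slide":[-201,-161,0],"roll":0,"gripper":0.1},
  {"slide":[-209,-169,0],"roll":0,"gripper":0.1},
  {"slide":[-209,-169,0],"roll":0,"gripper":0.1},
])

```text
clock: 26.68
position: [0.4251, -0.2967, 0.2142]
ee_rot: [-2.235, -2.204, 0.004]
force: [0.2, -0.2, -1.5]
width: 0.238
```

```bash
python3 go.py .4291 -.2938 .135 -.5
```

```text
t 26.68 pos [ 0.4251 -0.2967  0.2142] yaw -0.81 zax [-0.004  0.    -1.   ] w 0.238 F [ 0.2 -0.2 -1.5]
slide [ 2.9  4.3 79.2] roll -0.005 j [ 0.77  0.3  -0.33  1.82  0.11  1.04  0.38]
```

>>> jog_arm([
  {"slide":[0,0,0],"roll":0,"gripper":0.1},
  {"slide":[0,0,10],"roll":0,"gripper":0.1},
  {"slide":[0,0,30],"roll":0,"gripper":0.1},
  {"slide":[0,0,50],"roll":0,"gripper":0.1},
  {"slide":[0,0,68],"roll":0,"gripper":0.1},
  {"slide":[0,0,79],"roll":0,"gripper":0.1},
  {"slide":[0,0,79],"roll":0,"gripper":0.1},
  {"slide":[0,0,79],"roll":0,"gripper":0.1},
  {"slide":[0,0,79],"roll":0,"gripper":0.1},
  {"slide":[0,0,79],"roll":0,"gripper":0.1},
])

```text
clock: 27.52
position: [0.4301, -0.2938, 0.1377]
ee_rot: [2.229, 2.212, 0.001]
force: [0.3, 0.3, 0.3]
width: 0.24
```

```bash
python3 go.py .4291 -.2938 .076 -.5; python3 - <<'E'
from cell import arm; import cv2
f=arm.get_image("scene")["frame"][120:260,180:360]; cv2.imwrite("pics/s9.png",cv2.resize(f,None,fx=4,fy=4,interpolation=cv2.INTER_CUBIC))
E
```

```text
t 27.52 pos [ 0.4301 -0.2938  0.1377] yaw -0.44 zax [ 0.002 -0.001 -1.   ] w 0.24 F [0.3 0.3 0.3]
slide [ 0.1 -1.1 61.7] roll 0.001 j [ 0.74  0.39 -0.32  1.92  0.16  0.86  0.33]
```

View pics/s9.png

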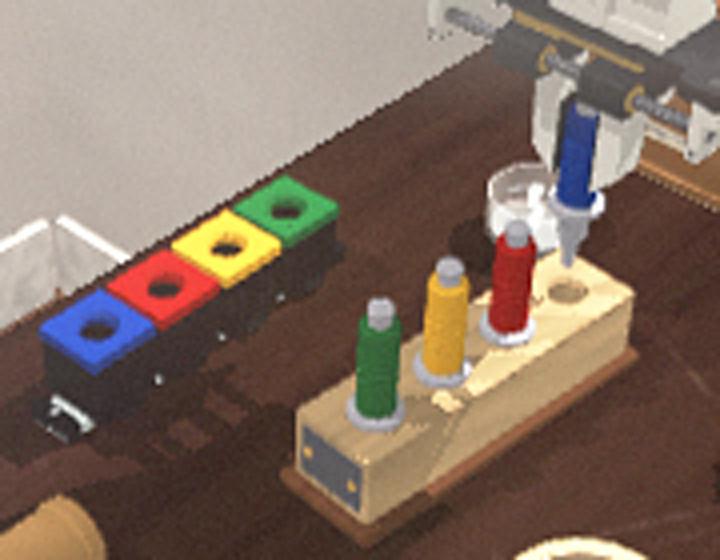

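Blue's tip at (569,263) is over the last hole at (569,290). Lowering.

>>> jog_arm([
  {"slide":[0,-1,5],"roll":0,"gripper":0.1},
  {"slide":[0,-1,13],"roll":0,"gripper":0.1},
  {"slide":[0,-1,22],"roll":0,"gripper":0.1},
  {"slide":[0,-1,30],"roll":0,"gripper":0.1},
  {"slide":[0,-1,38],"roll":0,"gripper":0.1},
  {"slide":[0,-1,46],"roll":0,"gripper":0.1},
  {"slide":[0,-1,53],"roll":0,"gripper":0.1},
  {"slide":[0,-1,58],"roll":0,"gripper":0.1},
  {"slide":[0,-1,61],"roll":0,"gripper":0.1},
  {"slide":[0,-1,61],"roll":0,"gripper":0.1},
])

```text
clock: 28.4
position: [0.4288, -0.2941, 0.076]
ee_rot: [2.23, 2.212, 0.0]
force: [1.4, -2.8, 0.1]
width: 0.239
```

```bash
python3 go.py .4291 -.2938 .076 -.5; python3 - <<'E'
from cell import arm; import cv2
f=arm.get_image("scene")["frame"][120:260,180:360]; cv2.imwrite("pics/s10.png",cv2.resize(f,None,fx=4,fy=4,interpolation=cv2.INTER_CUBIC))
E
```

```text
t 28.4 pos [ 0.4288 -0.2941  0.076 ] yaw -0.46 zax [ 0.001 -0.001 -1.   ] w 0.239 F [ 1.4 -2.8  0.1]
slide [ 0.3  0.3 -0. ] roll 0.001 j [ 0.72  0.47 -0.3   1.98  0.2   0.72  0.29]
```

View pics/s10.png

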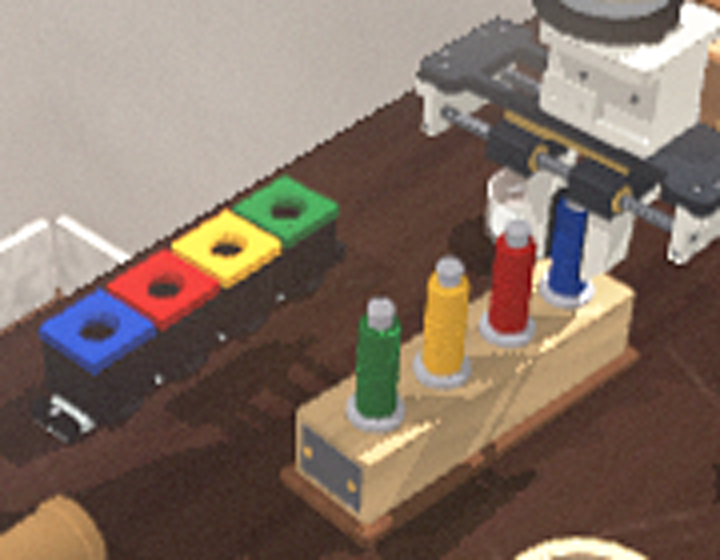

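Blue is seated, with its collar at (567,292). I'll release, rise, then back away to check.

>>> jog_arm([
  {"slide":[0,0,0],"roll":0,"gripper":0.6},
  {"slide":[0,0,0],"roll":0,"gripper":0.6},
  {"slide":[0,0,0],"roll":0,"gripper":0.6},
  {"slide":[0,0,0],"roll":0,"gripper":0.6},
  {"slide":[0,0,0],"roll":0,"gripper":0.6},
  {"slide":[0,0,0],"roll":0,"gripper":0.6},
  {"slide":[0,0,-10],"roll":0,"gripper":0.6},
  {"slide":[0,0,-35],"roll":0,"gripper":0.6},
  {"slide":[0,0,-70],"roll":0,"gripper":0.6},
  {"slide":[0,0,-105],"roll":0,"gripper":0.6},
])

```text
clock: 29.28
position: [0.4275, -0.2931, 0.1821]
ee_rot: [-2.229, -2.212, 0.0]
force: [1.3, -1.2, 0.1]
width: 0.6
```

>>> jog_arm([
  {"slide":[0,0,-25],"roll":0,"gripper":0.6},
  {"slide":[-10,0,-50],"roll":0,"gripper":0.6},
  {"slide":[-30,-5,-60],"roll":0.02,"gripper":0.6},
  {"slide":[-55,-15,-60],"roll":0.1,"gripper":0.6},
  {"slide":[-80,-25,-60],"roll":0.2,"gripper":0.6},
  {"slide":[-105,-40,-60],"roll":0.3,"gripper":0.6},
  {"slide":[-130,-55,-60],"roll":0.4,"gripper":0.6},
  {"slide":[-155,-75,-60],"roll":0.5,"gripper":0.6},
  {"slide":[-175,-90,-60],"roll":0.55,"gripper":0.6},
  {"slide":[-185,-100,-60],"roll":0.6,"gripper":0.6},
])

```text
clock: 30.12
position: [0.3241, -0.4805, 0.2414]
ee_rot: [2.788, 1.445, -0.002]
force: [0.1, -0.6, 0.0]
width: 0.598
```

```bash
python3 tilt.py; python3 - <<'E'
from cell import arm; import cv2
f=arm.get_image("scene")["frame"]; cv2.imwrite("pics/s11.png",f)
f=arm.get_image("top")["frame"]; cv2.imwrite("pics/t11.png",f)
E
```

```text
blue block [96, 198] axis [-0.31   0.506  0.805] at z89 [ 0.38   -0.2123  0.089 ] zmax 0.1193
blue rail top 0
red block [89, 211] axis [-0.021  0.028  0.999] at z89 [ 0.4369 -0.2465  0.089 ] zmax 0.1236
red rail top 0
yellow block [83, 220] axis [-0.008  0.006  1.   ] at z89 [ 0.4398 -0.1919  0.089 ] zmax 0.1209
yellow rail top 0
green block [74, 210] axis [-0.012  0.014  1.   ] at z89 [ 0.4425 -0.139   0.089 ] zmax 0.1194
green rail top 0
```

View pics/s11.png

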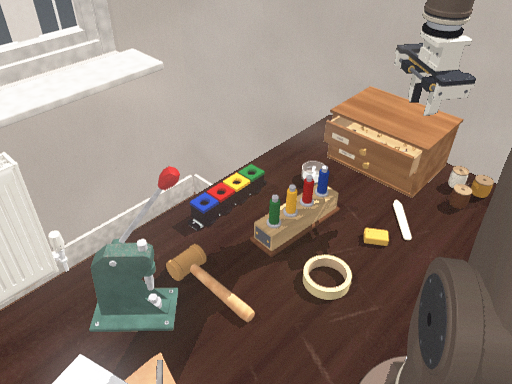

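View pics/t11.png

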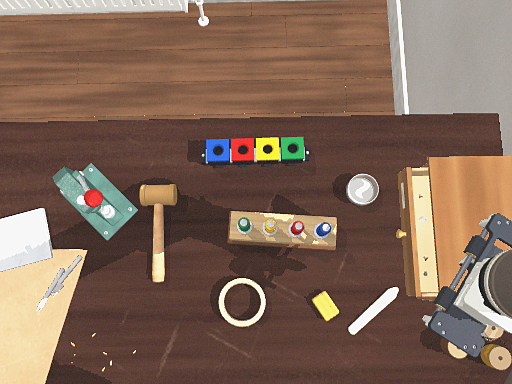

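The views show all four punches in the block, green (244,225) to blue (322,230), with mallet and dish where they were. The blue axis fit is an outlier, so I'll redo it on its largest connected blob and also check head heights.

```bash
sed -i 's/^    return m,P/    k,l,st,_=cv2.connectedComponentsWithStats(m.astype(np.uint8))\n    if k>1: m=(l==1+np.argmax(st[1:,4]))\n    if m.sum(): q=P[m]; print("   ",m.sum(),q.mean(0).round(3),q.min(0).round(3),q.max(0).round(3))\n    return m,P/' tilt.py; python3 tilt.py; python3 - <<'E'
from h import *; from cell import arm
for n in("top","scene"):
    d=arm.get_image(n); P=cloud(d)
    for c,x,y in[("green",.4414,-.139),("yellow",.4373,-.1905),("red",.4333,-.2422),("blue",.4291,-.2938)]:
        m=(np.hypot(P[...,0]-x,P[...,1]-y)<.018)&(P[...,2]<.2)
        h=P[m&(P[...,2]>.124)]
        print(n,c,"top z",np.percentile(P[...,2][m],99).round(4),"head offs mm",((h.mean(0)[:2]-[x,y])*1000).round(1),len(h))
E
```

```text
96 [ 0.425 -0.29   0.105] [ 0.417 -0.304  0.067] [ 0.438 -0.282  0.122]
    197 [ 0.425 -0.284  0.095] [ 0.417 -0.302  0.065] [ 0.438 -0.277  0.12 ]
    197 [ 0.425 -0.284  0.095] [ 0.417 -0.302  0.065] [ 0.438 -0.277  0.12 ]
blue block [96, 197] axis [-0.057  0.078  0.995] at z89 [ 0.4571 -0.3371  0.089 ] zmax 0.1199
blue rail top 0
    89 [ 0.428 -0.241  0.108] [ 0.42  -0.253  0.066] [ 0.442 -0.232  0.122]
    207 [ 0.428 -0.234  0.095] [ 0.42  -0.249  0.065] [ 0.443 -0.227  0.124]
    207 [ 0.428 -0.234  0.095] [ 0.42  -0.249  0.065] [ 0.443 -0.227  0.124]
red block [89, 207] axis [-0.014  0.022  1.   ] at z89 [ 0.4371 -0.2468  0.089 ] zmax 0.1243
red rail top 0
    85 [ 0.433 -0.19   0.109] [ 0.425 -0.202  0.067] [ 0.446 -0.181  0.125]
    217 [ 0.433 -0.182  0.095] [ 0.425 -0.197  0.065] [ 0.446 -0.175  0.121]
    217 [ 0.433 -0.182  0.095] [ 0.425 -0.197  0.065] [ 0.446 -0.175  0.121]
yellow block [85, 217] axis [-0.008  0.01   1.   ] at z89 [ 0.4395 -0.1915  0.089 ] zmax 0.1211
yellow rail top 0
    73 [ 0.436 -0.142  0.108] [ 0.429 -0.151  0.069] [ 0.449 -0.13   0.121]
    212 [ 0.436 -0.131  0.095] [ 0.429 -0.144  0.065] [ 0.449 -0.124  0.12 ]
    212 [ 0.436 -0.131  0.095] [ 0.429 -0.144  0.065] [ 0.449 -0.124  0.12 ]
green block [73, 212] axis [0.002 0.02  1.   ] at z89 [ 0.4425 -0.1391  0.089 ] zmax 0.1196
green rail top 0
top green top z 0.1314 head offs mm [-1.5 -1. ] 45
top yellow top z 0.1309 head offs mm [-1.4 -0.4] 48
top red top z 0.1312 head offs mm [-1.9 -0.6] 48
top blue top z 0.1307 head offs mm [-1.5  0.4] 45
scene green top z 0.1292 head offs mm [-1.5  2.5] 32
scene yellow top z 0.1292 head offs mm [-1.3  3.8] 31
scene red top z 0.1293 head offs mm [-1.7  3.5] 31
scene blue top z 0.1298 head offs mm [-1.5  4.7] 25
```

Head tops are at 129–131 mm (130 expected) and offsets match across all four punches. Blue's axis fit is ill-conditioned because its two view planes are nearly parallel, but its head and grip extents agree with the others. Handing in.

```bash
python3 go.py .3 -.4 .2 0; python3 -c "
from cell import arm
print(arm.sign_off())"
```

```text
t 30.52 pos [ 0.3281 -0.4766  0.2409] yaw -34.66 zax [ 0.001  0.    -1.   ] w 0.599 F [0.3 0.6 0.5]
slide [ 47.  -66.7  40.9] roll -0.605 j [ 0.97  0.36 -0.13  1.66  0.05  1.13  0.22]
the job is handed in; nothing more can be done
None
```

All four punches now stand in the beech block in reversed order. The rail read blue, red, yellow, green from left to right, and the block now reads green, yellow, red, blue. I handed the job in at about 30.5 s of the 102 s allowed. The hand-in gave no verdict, so this rests on my own checks.

- **Seating:** the punch heads top out at 129–131 mm in both fixed cameras, against 130 mm for a seated punch.
- **Position:** in the top view, the heads lie within about 2 mm of the hole centres. The scene camera reads 2.5–4.7 mm to the left along the row for all four, probably because it sees only one side of each head. Both are inside the 8 mm limit.
- **Tilt:** axis fits for green, yellow and red gave 0.03 rad or less, against a limit of 0.12.
- **Failed check:** the axis fit for blue was unusable, because its two view planes were nearly parallel. Even after I redid it, it put blue about 50 mm off. I relied on blue's head position, height and grip outline, which match the other three.
- **Bystanders and forces:** the mallet and dish look unmoved in the final pictures. The wrist force read no more than about 6 N after any move.

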